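The rattling tin on the engraver's bench

TASK

One of the three closed tins with a wooden grip on the lid has a loose bearing ball in it; the other two are packed tight. Find the one that rattles by picking tins up and shaking or rocking them as far as needed to be sure, and set that tin down upright in the shallow wooden tray, without dropping it or turning it over. Leave the other two tins standing where they were (put back any you picked up), and do not disturb the other things on the bench.

Things in the scene. Friction and masses are not known exactly. Their poses are not given: they have to be found in the camera images.
- tin_a: Round closed metal tin, 84 mm across (86 at the lid's rim), 50 mm high, 0.37 kg, a flat upright wooden grip on its lid: 50 mm long, 12 mm thick, from z = 50 to 86 mm. Origin: centre of its underside; z up, x along the grip (pinch the grip across y). The lid stays on. All three tins look and weigh the same; any may be the one that rattles.
- tin_b: A tin exactly like tin_a. What rattles in one of the three: a steel ball, 36 mm, 0.19 kg, that runs up to 20 mm any way from the axis on the flat inner floor (4 mm thick). In the other two, contents of the same weight and height (centre of mass of the whole tin about 27 mm above its underside in all) are wedged tight and shift under 2 mm.
- tin_c: A tin exactly like tin_a. Gripped and tipped 10 to 20 degrees or jerked sideways, the ball runs to the lower or far side and knocks: the tin's centre of mass shifts 10 mm that way, about 0.035 N m in the moment at the grip, which the packed tins do not show.
- tray_in (a point): The shallow square tray of dark wood, fixed to the bench: 150 x 150 mm outside, walls 6 mm thick and 22 mm high, 138 x 138 mm inside, open on top. This point is the centre of its inner floor, 6 mm above the bench; x and y run along its walls.
There are look-alikes about, which are no part of the job. Leave any black or turquoise look-alike of the tin_b alone. What is shaped like the tin_a but turquoise is not meant.

How it is judged (in metres and radians):
On the way:
1. the tin with the loose ball is lifted clear of the bench (((distance between ball and tin_a below 0.045 m and height (world z) of tin_a above 0.03 m) or (distance between ball and tin_b below 0.045 m and height (world z) of tin_b above 0.03 m) or (distance between ball and tin_c below 0.045 m and height (world z) of tin_c above 0.03 m))), for 0.2 s.
At the end, for the whole second after the job is handed in: The tin that holds the loose ball stands upright (within 7 degrees) and at rest on the tray's floor, its axis within 45 mm of the tray's centre; the other two tins stand upright and at rest within 50 mm of where each began (((distance between ball and tin_a below 0.045 m and horizontal distance between tin_a and tray_in below 0.045 m and z of tin_a in the frame of tray_in below 0.008 m and angle between each of tin_a, tin_b, tin_c's own z axis and vertical below 0.12 rad and linear speed of each of tin_a, tin_b, tin_c below 0.03 m/s and distance of each of tin_b, tin_c from where it was at the start of the episode below 0.05 m) or (distance between ball and tin_b below 0.045 m and horizontal distance between tin_b and tray_in below 0.045 m and z of tin_b in the frame of tray_in below 0.008 m and angle between each of tin_b, tin_a, tin_c's own z axis and vertical below 0.12 rad and linear speed of each of tin_b, tin_a, tin_c below 0.03 m/s and distance of each of tin_a, tin_c from where it was at the start of the episode below 0.05 m) or (distance between ball and tin_c below 0.045 m and horizontal distance between tin_c and tray_in below 0.045 m and z of tin_c in the frame of tray_in below 0.008 m and angle between each of tin_c, tin_a, tin_b's own z axis and vertical below 0.12 rad and linear speed of each of tin_c, tin_a, tin_b below 0.03 m/s and distance of each of tin_a, tin_b from where it was at the start of the episode below 0.05 m))); the robot touches nothing.
It fails at once if a tin is turned over (tipped by more than 75 degrees) (angle between any of tin_a, tin_b, tin_c's own z axis and vertical above 1.31 rad).
It fails at once if a tin is dropped or flung (faster than 1 m/s) (linear speed of any of tin_a, tin_b, tin_c above 1 m/s).
It fails at once if something else on the bench is pushed more than 40 mm from its place (distance of any of stone_blank, flat_tin, brush, mallet, oil_jar, dish, clamp_block, driver from where it was at the start of the episode above 0.04 m).
It also fails if it takes over 67 s, if anything falls off the work surface, if the arm or the gripper's body presses on something with over 40 N, if the wrist force passes 120 N, or if a joint passes its speed limit or range.

ROBOT

A 7-joint arm with a two-finger parallel gripper is mounted at the origin on the work surface. World frame = base frame: x ahead of the robot, y to its left, z up, the work surface at z = 0. Lengths are in m, angles in degrees, forces in N, time in s.
With the tool pointing down it reaches from about 0.425 to 0.875 m from the base axis. Payload 4.7 kg.
Tool frame: the origin (TCP) lies at the centre of the arm's flange, where the gripper is bolted on; the fingertips stand 182 mm ahead of it and the grasp point (between the pads) lies 164 mm ahead of it; z points along the fingers, y is the line along which they close (so a half turn about z gives the same grasp; the last joint's range is limited). The gripper opens to 87 mm and grips with 3 to 60 N. Pads are 19 mm wide; open, the fingers measure 117 mm over their backs; the gripper's body (75 mm by 190 mm) begins 51 mm behind the grasp point.
Start: joints at [-65.311, 18.392, -4.016, 83.108, 1.295, 78.541, -3.26], TCP at [0.263, 0.594, 0.405] pointing down, gripper open.
Joint ranges: [-163.93, 163.93], [-17.29, 119.83], [-79.2, 71.16], [3.27, 140.29], [-89.18, 269.18], [5.43, 117.66], [-154.24, 154.24]. Speed limits (degrees/s): [147.25, 147.25, 180, 180, 180, 180, 180].

INTERFACE

Orientations are given as [roll, pitch, yaw] about the fixed x, y, z axes, in that order (R = Rz(yaw) Ry(pitch) Rx(roll)).
In Python, from cell import env gives the robot as it stands. The module is installed in compiled form; this text tells all that it offers.
- The arm moves only by the tool step_arm, never from a script. Its argument "steps" is one flat list of numbers, 5 for each row, row after row: the opening, from 0 (shut) to 1 (fully open), then the shift along the tool's x, y, z in mm, then the turn about the tool's z in degrees. In form: [grip, dx, dy, dz, roll, grip, dx, dy, dz, roll, ...]. A call has 1 to 12 rows; each row shifts and turns the commanded pose from where the row before left it, along the tool's axes as they then stand; what a row does not reach is not made up. A row lasts 1/8 s, in which the tool goes at most 62.5 mm and 10.7 degrees, less where a joint would pass 70% of its speed; a pose out of reach is approached as far as the arm can. A call with a gripper value outside its range is refused whole. The fingers move at their own pace and stop on an object; "grip_force" is the grip in N (left out, the last holds). Time passes only in rows, so rows that do not move let the fingers close. It gives the time, the measured TCP pose, the force, the opening and the grip force at its end, in the units of the state.
- env.get_obs(): the state, without advancing time (a new reading comes with each control period).
- env.read_camera(name): name is "side" or "top" or "wrist"; returns a dict with "image" (400x640x3 uint8, red, green, blue), "camera_matrix" (3x3 intrinsics, pixels), "distortion" ([k1, k2, p1, p2, k3] as OpenCV has them; the pictures are not rectified), "R" (3x3) and "t" (3): a world point X has camera coordinates R X + t. Camera axes: x right, y down, z forward; pixel columns grow to the right and rows downward; lengths in m; the calibration is good to about 2 mm. A picture is of the moment at which its call begins. There is no depth.
- env.sign_off(): hands the job in; it is judged then, once.
The state is a dict: "time_s": time; "qpos": joint angles; "joint_velocities": joint speeds; "effort": joint torques, N m; "tool_pos": TCP position; "tool_rot": TCP orientation; "force": force on the tool from outside, world axes, zero at the start; "wrist_torque": the same for the moment, N m; "grip_width": finger opening in m; "grasp_force": force on a finger pad.
Only numpy, scipy, OpenCV 4.12 (cv2) and the standard library are available. Lean on these libraries where they do the work, as an engineer would, in place of code of your own. Each camera call takes 0.05 s, during which the arm holds its last target. There are 200 camera calls.

## Working session

There is one attempt and no reset: what is moved stays moved. The work goes in short steps, Python scripts to look and compute and a tool call to move; the robot and the scene stay as the last step left them, time stands still between calls to the robot, and variables do not carry over. Pictures are saved under pics/ and viewed, at most 10 in all, crops included, and the job is handed in when it is done.

Besides the shell and the picture viewer there is one more tool, called after "Call:" in YAML: its name, and indented under it one key for each argument. step_arm: Moves the arm, as the interface text tells. Its arguments: {"type":"object","properties":{"steps":{"type":"array","items":{"type":"number"}},"grip_force":{"type":"number"}},"required":["steps"]}

```bash
mkdir -p pics; cat > h.py <<'E'
import numpy as np, cv2
from cell import env
def cam(n,save=None):
    c=env.read_camera(n)
    if save: cv2.imwrite('pics/'+save,c['image'][:,:,::-1])
    return c
def ray(c,uv,z):
    p=cv2.undistortPoints(np.array([[uv]],float),np.array(c['camera_matrix']),np.array(c['distortion']))[0,0]
    R=np.array(c['R']);t=np.array(c['t']); o=-R.T@t; d=R.T@np.array([p[0],p[1],1])
    return o+d*(z-o[2])/d[2]
E
python3 - <<'E'
from h import *
a=cam('top','top.png');b=cam('side','side.png')
for c in(a,b): print(-np.array(c['R']).T@np.array(c['t']))
print(env.get_obs())
E
```

```text
[0.46816446 0.00280182 0.99488651]
[0.21483759 0.49137507 0.59835641]
{'time_s': 0.1, 'qpos': array([-65.31006322,  18.43360032,  -4.01545282,  83.16905636,
         1.29528553,  78.544296  ,  -3.26176998]), 'joint_velocities': array([-0.09975874, -0.12194951, -0.02559809, -0.17516317, -0.0161167 ,
        0.04341852,  0.04556471]), 'effort': array([-1.23823056e-04, -4.92572987e+01, -4.05759634e-01, -3.13398314e+01,
       -6.41116197e-02,  3.94775870e-02,  8.62745037e-05]), 'tool_pos': array([0.26310546, 0.59414799, 0.40377434]), 'tool_rot': array([-1.79898302e+02,  6.04137660e-03,  1.56117901e+02]), 'force': array([-0.29847057, -0.56609611,  0.69562692]), 'wrist_torque': array([-0.01798718, -0.00486944,  0.02237266]), 'grasp_force': 0.0, 'grip_width': 0.08683391936118091}
```

View pics/top.png

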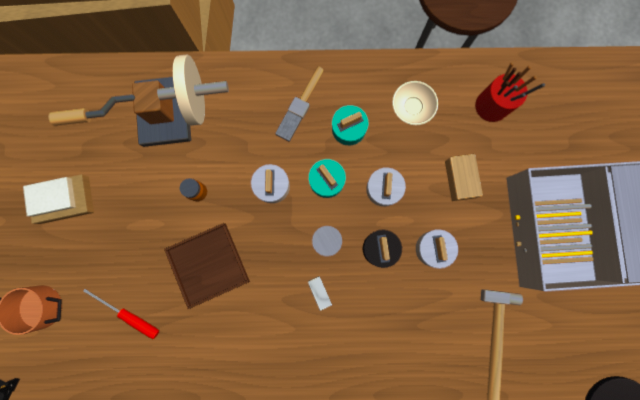

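View pics/side.png

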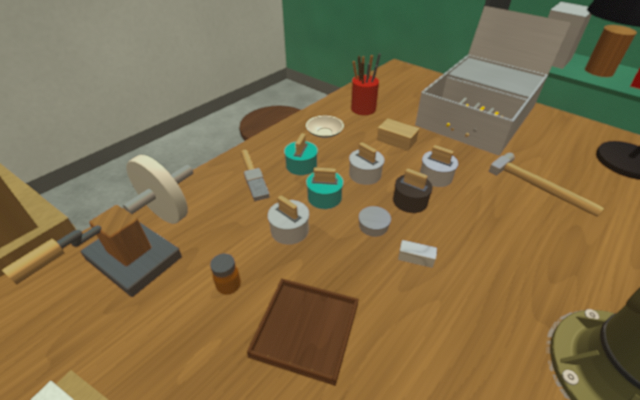

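Top view: plain silver tins with grips are at (269,183), (387,187) and (439,249). The look-alikes are turquoise at (350,124) and (327,178), black at (382,248), and a flat tin with no grip at (327,241). The dark tray is at (207,265).

```bash
cat > m.py <<'E'
from h import *
c=cam('top'); im=c['image']; hsv=cv2.cvtColor(im,cv2.COLOR_RGB2HSV)
for n,(u,v) in dict(T1=(269,183),T2=(387,187),T3=(439,249)).items():
    m=np.zeros(im.shape[:2],np.uint8); cv2.circle(m,(u,v),24,255,-1)
    sil=cv2.bitwise_and(m,((hsv[:,:,1]<70)&(hsv[:,:,2]>90)).astype(np.uint8)*255)
    k=cv2.morphologyEx(sil,cv2.MORPH_OPEN,np.ones((3,3)))
    pts=cv2.findNonZero(k); h=cv2.convexHull(pts); (x,y),r=cv2.minEnclosingCircle(h)
    P=ray(c,(x,y),.05); Q=ray(c,(x+r,y),.05)
    g=cv2.circle(np.zeros_like(m),(int(x),int(y)),int(r)-3,255,-1)
    g=cv2.bitwise_and(g,((hsv[:,:,1]>80)&(hsv[:,:,2]>120)).astype(np.uint8)*255)
    q=cv2.findNonZero(g); rc=cv2.minAreaRect(q); b=cv2.boxPoints(rc)
    e=sorted([(np.linalg.norm(b[i]-b[i-1]),i) for i in range(4)])[-1][1]
    A,B=[ray(c,b[i],.086) for i in(e,e-1)]
    C=ray(c,rc[0],.086)
    print(n,(x,y,r),P.round(4),'r',np.linalg.norm(P-Q).round(4),'grip',C.round(3),rc[1],'yaw',np.degrees(np.arctan2(*(A-B)[[1,0]])).round(1))
d=((hsv[:,:,2]<95)&(hsv[:,:,1]>80)).astype(np.uint8); d[:215]=0;d[315:]=0;d[:,:155]=0;d[:,260:]=0
rc=cv2.minAreaRect(cv2.findNonZero(cv2.morphologyEx(d,cv2.MORPH_OPEN,np.ones((5,5)))));b=cv2.boxPoints(rc)
W=[ray(c,p,.022) for p in b]; print('tray',rc,np.mean(W,0).round(3),[np.linalg.norm(W[i]-W[i-1]).round(3) for i in range(4)], (W[1]-W[0]).round(3))
for n,p in dict(oil=(193,189),turq=(327,178),black=(382,248),flat=(327,241),stone=(320,293),clamp=(465,177)).items(): print(n,ray(c,p,.05).round(3))
E
python3 m.py
```

```text
T1 (269.6440734863281, 183.1525421142578, 19.49622917175293) [0.6255 0.1188 0.05  ] r 0.0446 grip [0.626 0.118 0.086] (21.0, 6.0) yaw -179.9
T2 (386.0306091308594, 185.9081573486328, 19.25163459777832) [ 0.6156 -0.1473  0.05  ] r 0.044 grip [ 0.615 -0.147  0.086] (4.5250935554504395, 21.16823387145996) yaw 173.7
T3 (438.2368469238281, 248.23684692382812, 20.18364715576172) [ 0.4725 -0.2599  0.05  ] r 0.0453 grip [ 0.473 -0.259  0.086] (22.687061309814453, 4.438772678375244) yaw -173.3
tray ((206.31033325195312, 265.2241516113281), (64.47147369384766, 67.6228256225586), 66.80140686035156) [0.442 0.267 0.022] [np.float64(0.148), np.float64(0.155), np.float64(0.149), np.float64(0.152)] [ 0.06  -0.143  0.   ]
oil [0.614 0.294 0.05 ]
turq [ 0.636 -0.013  0.05 ]
black [ 0.475 -0.134  0.05 ]
flat [ 0.492 -0.01   0.05 ]
stone [0.378 0.007 0.05 ]
clamp [ 0.634 -0.329  0.05 ]
```

```bash
python3 - <<'E'
import cv2
i=cv2.imread('pics/top.png')[110:320,150:480]; cv2.imwrite('pics/crop.png',cv2.resize(i,None,fx=2.4,fy=2.4))
E
```

```text
(no output)
```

View pics/crop.png

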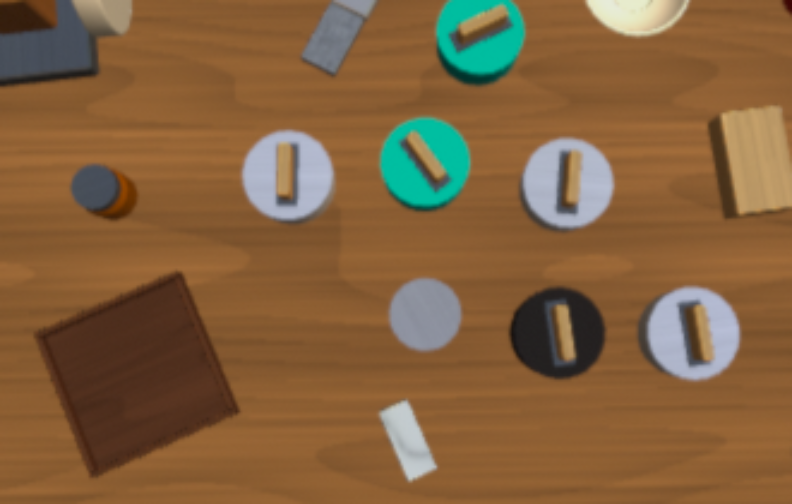

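The crop confirms three silver tins with grips, at crop pixels (288,175), (568,183) and (692,333). Their radii come out at about 44 mm, as expected. The nearest is T1, so I'll go above it first.

Call:
step_arm:
  steps: [0.6,-43.6,-24,0,0,0.6,-43.6,-24,0,0,0.6,-43.6,-24,0,0,0.6,-43.6,-24,0,0,0.6,-43.6,-24,0,0,0.6,-43.6,-24,0,0,0.6,-43.6,-24,0,0,0.6,-43.6,-24,0,0,0.6,-43.6,-24,0,0,0.6,-43.6,-24,0,0,0.6,-43.6,-24,0,0,0.6,-43.6,-24,0,0]
  grip_force: 50

```text
time_s: 1.65
tool_pos: [0.6257, 0.118, 0.4045]
tool_rot: [-180.0, -0.0, 156.1]
force: [-0.2, 0.4, 0.5]
grip_width: 0.0517
grasp_force: 0.0
```

```bash
cat > go.py <<'E'
from h import *
import sys
from scipy.spatial.transform import Rotation as Ro
T=dict(T1=(.6255,.1188,180),T2=(.6156,-.1473,173.7),T3=(.4725,-.2599,186.7),tray=(.442,.267,None))
def go(n,z=None):
    o=env.get_obs();x,y,w=T[n]; p=o['tool_pos'];R=Ro.from_euler('xyz',o['tool_rot'],degrees=True).as_matrix()
    d=R.T@(np.array([x,y,p[2] if z is None else z])-p)*1000
    print(n,'shift',d.round(1),'then roll',None if w is None else -round((w-o['tool_rot'][2]+90)%180-90,1),'t',o['time_s'],'z',p[2].round(4),'rot',o['tool_rot'].round(1),'q7',o['qpos'][6].round(0),'w',round(o['grip_width'],4))
if __name__=='__main__': go(sys.argv[1], float(sys.argv[2]) if len(sys.argv)>2 else None)
E
python3 go.py T1 .238
```

```text
T1 shift [  0.5   0.7 166.5] then roll -23.9 t 1.65 z 0.4045 rot [-180.    -0.   156.1] q7 57.0 w 0.0517
```

Call:
step_arm:
  steps: [0.6,0,0,40,-8,0.6,0,0,40,-8,0.6,0,0,35,-8,0.6,0,0,25,0,0.6,0,0,15,0,0.6,0,0,11,0,0.6,0,0,0,0]

```text
time_s: 2.52
tool_pos: [0.6249, 0.1193, 0.2384]
tool_rot: [-180.0, -0.0, -179.9]
force: [-0.5, -0.3, 0.7]
grip_width: 0.052
grasp_force: 0.0
```

```bash
python3 go.py T1 .238; python3 -c "
from h import *
cam('wrist','w1.png')"
```

```text
T1 shift [-0.6 -0.5  0.4] then roll 0.1 t 2.525 z 0.2384 rot [-180.    -0.  -179.9] q7 81.0 w 0.052
```

View pics/w1.png

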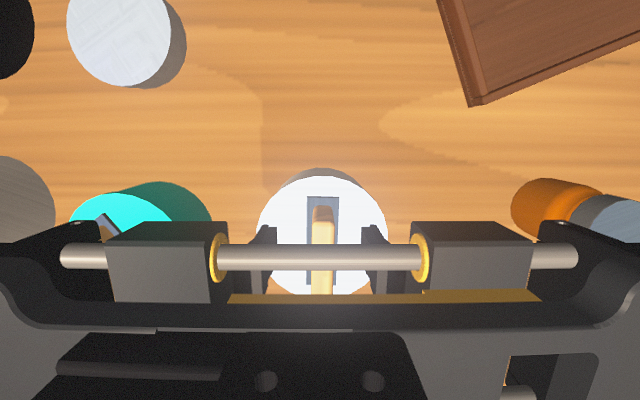

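The wrist view shows the wooden grip at (322,250), centred between the fingers (265–375) and aligned with them. I'll close and lift.

Call:
step_arm:
  steps: [0,0,0,0,0,0,0,0,0,0,0,0,0,0,0,0,0,0,0,0,0,0,0,-15,0,0,0,0,-25,0,0,0,0,-30,0,0,0,0,-30,0,0,0,0,0,0,0,0,0,0,0]

```text
time_s: 3.82
tool_pos: [0.6244, 0.1191, 0.3374]
tool_rot: [-180.0, -0.1, -179.9]
force: [0.2, -0.7, -4.7]
grip_width: 0.0114
grasp_force: 50.0
```

```bash
cat > tq.py <<'E'
from h import *
import sys
for i in range(int(sys.argv[1]) if len(sys.argv)>1 else 12):
    env.read_camera('wrist'); o=env.get_obs(); print(round(o['time_s'],2),o['wrist_torque'].round(3),o['force'].round(1),round(o['grip_width'],4),o['tool_pos'].round(4))
E
python3 tq.py 8
```

```text
3.88 [0.031 0.025 0.006] [-1.   0.8 -3.8] 0.0115 [0.6243 0.1191 0.3369]
3.92 [ 0.049 -0.027 -0.013] [ 0.2 -0.1 -3.3] 0.0119 [0.6243 0.1191 0.3367]
3.98 [0.012 0.005 0.017] [ 0.1 -0.1 -2.4] 0.0114 [0.6244 0.1192 0.3368]
4.03 [0.006 0.038 0.02 ] [ 0.1 -0.2 -4. ] 0.0116 [0.6245 0.1192 0.3371]
4.08 [0.022 0.012 0.03 ] [-0.1 -0.7 -4.1] 0.0114 [0.6247 0.1192 0.3374]
4.12 [ 0.045 -0.022  0.002] [ 0.1 -0.  -4. ] 0.0118 [0.6248 0.1192 0.3377]
4.17 [ 0.007 -0.001  0.037] [-0.1 -0.4 -3.9] 0.0115 [0.6249 0.1192 0.338 ]
4.22 [ 0.041 -0.033 -0.034] [-0.4 -0.4 -4.1] 0.0114 [0.6249 0.1192 0.3382]
```

Call:
step_arm:
  steps: [0,0,40,0,0,0,0,0,0,0,0,0,0,0,0]

```text
time_s: 4.6
tool_pos: [0.6248, 0.1595, 0.3386]
tool_rot: [-180.0, -0.0, -179.8]
force: [-0.0, -0.9, -3.7]
grip_width: 0.0116
grasp_force: 50.0
```

```bash
cat > tq.py <<'E'
from h import *
import sys
W=[]
for i in range(int(sys.argv[1])):
    env.read_camera('wrist'); o=env.get_obs(); W.append(o['wrist_torque'])
W=np.array(W);print(o['time_s'],'mean',W.mean(0).round(4),'sem',(W.std(0)/len(W)**.5).round(4)); print('tx',W[:,0].round(3));print('ty',W[:,1].round(3))
E
python3 tq.py 12
```

```text
5.2 mean [0.0073 0.0237 0.0091] sem [0.0115 0.0094 0.0094]
tx [-0.016 -0.037 -0.045  0.002  0.001  0.071 -0.022  0.043  0.072  0.03
 -0.04   0.028]
ty [-0.026  0.057  0.016  0.022  0.017  0.09   0.061 -0.011 -0.01   0.03
  0.001  0.037]
```

Call:
step_arm:
  steps: [0,0,-40,0,0,0,0,0,0,0,0,0,0,0,0]

```text
time_s: 5.58
tool_pos: [0.625, 0.119, 0.3389]
tool_rot: [180.0, 0.0, -179.9]
force: [-0.0, 0.7, -3.5]
grip_width: 0.0118
grasp_force: 50.0
```

```bash
python3 tq.py 12
```

```text
6.175 mean [ 0.0714  0.0235 -0.0013] sem [0.0078 0.0051 0.0066]
tx [0.078 0.112 0.079 0.053 0.059 0.072 0.05  0.09  0.003 0.077 0.099 0.086]
ty [ 0.004  0.034  0.035 -0.002  0.042 -0.006  0.052  0.018  0.012  0.026
  0.027  0.04 ]
```

T1's moment shifted by about 0.064 N m between the two jerks, which is what a loose ball should give (about 0.07). I'll repeat to confirm.

Call:
step_arm:
  steps: [0,0,40,0,0,0,0,0,0,0,0,0,0,0,0]

```text
time_s: 6.55
tool_pos: [0.6248, 0.1594, 0.3387]
tool_rot: [-180.0, -0.0, -179.8]
force: [0.9, 0.3, -4.0]
grip_width: 0.0117
grasp_force: 50.0
```

```bash
python3 tq.py 12
```

```text
7.15 mean [-0.002   0.0022 -0.001 ] sem [0.0088 0.0052 0.0095]
tx [-0.04  -0.037 -0.056 -0.016 -0.019  0.033  0.03   0.012  0.017  0.031
  0.033 -0.011]
ty [ 0.012 -0.001  0.009  0.008 -0.014 -0.028  0.039 -0.001  0.015  0.02
 -0.022 -0.012]
```

Call:
step_arm:
  steps: [0,0,-40,0,0,0,0,0,0,0,0,0,0,0,0]

```text
time_s: 7.52
tool_pos: [0.625, 0.119, 0.3389]
tool_rot: [180.0, 0.0, -179.9]
force: [0.7, 0.7, -3.7]
grip_width: 0.0117
grasp_force: 50.0
```

```bash
python3 tq.py 12
```

```text
8.125 mean [0.0646 0.0257 0.0064] sem [0.006  0.0092 0.0072]
tx [0.1   0.049 0.059 0.076 0.033 0.043 0.068 0.043 0.078 0.057 0.069 0.099]
ty [ 0.054  0.08  -0.023  0.009  0.013  0.062  0.043  0.01   0.009  0.059
 -0.022  0.015]
```

It repeats, at 0.067 N m. As a control against an arm artefact, I'll put T1 back and run the same test on T2.

Call:
step_arm:
  steps: [0,0,0,35,0,0,0,0,30,0,0,0,0,20,0,0,0,0,10,0,0,0,0,5,0,0,0,0,0,0,0.6,0,0,0,0,0.6,0,0,0,0,0.6,0,0,0,0]

```text
time_s: 9.25
tool_pos: [0.6252, 0.1193, 0.2386]
tool_rot: [180.0, 0.0, -179.9]
force: [0.4, 0.1, 0.6]
grip_width: 0.0339
grasp_force: 0.0
```

Call:
step_arm:
  steps: [0.6,0,0,-20,0,0.6,0,0,-50,0,0.6,0,0,-50,0,0.6,0,0,0,0,0.6,0,-45,0,0,0.6,0,-45,0,0,0.6,0,-45,0,0,0.6,0,-45,0,0,0.6,0,-45,0,0,0.6,0,-41,0,0,0.6,9,0,0,6.3,0.6,0,0,0,0]

```text
time_s: 10.75
tool_pos: [0.6161, -0.1473, 0.3584]
tool_rot: [180.0, -0.1, 173.8]
force: [-0.0, 0.2, 0.3]
grip_width: 0.0521
grasp_force: 0.0
```

```bash
python3 go.py T2 .238
```

```text
T2 shift [  0.4  -0.  120.4] then roll 0.1 t 10.75 z 0.3584 rot [ 1.800e+02 -1.000e-01  1.738e+02] q7 100.0 w 0.0521
```

Call:
step_arm:
  steps: [0.6,0,0,45,0,0.6,0,0,40,0,0.6,0,0,25,0,0.6,0,0,10,0,0.6,0,0,0,0,0,0,0,0,0,0,0,0,0,0,0,0,0,0,0,0,0,0,0,0,0,0,0,0,0]

```text
time_s: 12.0
tool_pos: [0.6166, -0.1468, 0.2388]
tool_rot: [180.0, 0.0, 173.8]
force: [-0.1, -0.0, 2.8]
grip_width: 0.0116
grasp_force: 50.0
```

Call:
step_arm:
  steps: [0,0,0,-15,0,0,0,0,-25,0,0,0,0,-30,0,0,0,0,-30,0,0,0,0,0,0,0,0,0,0,0,0,0,0,0,0,0,0,40,0,0,0,0,0,0,0,0,0,0,0,0]

```text
time_s: 13.25
tool_pos: [0.6206, -0.1069, 0.3377]
tool_rot: [-180.0, -0.1, 173.9]
force: [0.5, -0.8, -2.6]
grip_width: 0.0115
grasp_force: 50.0
```

```bash
python3 tq.py 12
```

```text
13.85 mean [-0.0005  0.0173 -0.0089] sem [0.0071 0.0054 0.0064]
tx [-0.005 -0.043 -0.017 -0.034 -0.034  0.01   0.005  0.019  0.016  0.017
  0.033  0.026]
ty [ 0.028  0.026  0.02   0.002 -0.008  0.011  0.048  0.041  0.041  0.003
 -0.001 -0.002]
```

Call:
step_arm:
  steps: [0,0,-40,0,0,0,0,0,0,0,0,0,0,0,0]

```text
time_s: 14.22
tool_pos: [0.6165, -0.1468, 0.3388]
tool_rot: [180.0, 0.0, 173.8]
force: [0.9, 1.4, -4.2]
grip_width: 0.0116
grasp_force: 50.0
```

```bash
python3 tq.py 12; python3 go.py T2 .2384
```

```text
14.825 mean [ 0.0424  0.0002 -0.0033] sem [0.0082 0.0103 0.0088]
tx [ 0.009  0.046  0.097  0.032  0.054  0.056  0.072  0.012  0.058 -0.012
  0.049  0.035]
ty [-0.091  0.017 -0.01   0.008  0.01   0.04   0.012  0.01   0.056 -0.033
 -0.023  0.006]
T2 shift [  0.9  -0.7 100.4] then roll 0.1 t 14.825 z 0.3388 rot [180.    0.  173.8] q7 100.0 w 0.0112
```

The control shifted too, by 0.043, so part of that signal is sway of the arm. I need a cleaner measure: let it settle longer and also use the joint efforts.

```bash
cat > tq.py <<'E'
from h import *
import sys
W=[];E=[];F=[]
for i in range(int(sys.argv[1])):
    env.read_camera('wrist'); o=env.get_obs(); W.append(o['wrist_torque']);E.append(o['effort']);F.append(o['force'])
W=np.array(W);E=np.array(E);print(o['time_s'],'mean',W.mean(0).round(4),'sem',(W.std(0)/len(W)**.5).round(4),'F',np.mean(F,0).round(2)); print('tx',W[:,0].round(3))
for j in(4,5,6):print('e',j+1,E[:,j].round(4))
E
python3 tq.py 5
```

```text
15.075 mean [0.0338 0.0063 0.0143] sem [0.0098 0.0059 0.0152] F [-0.39 -0.43 -3.81]
tx [ 0.053 -0.001  0.054  0.018  0.045]
e 5 [0.0602 0.0611 0.0619 0.0622 0.0628]
e 6 [0.0725 0.0725 0.0724 0.0722 0.0725]
e 7 [-0.0001 -0.0001 -0.     -0.     -0.    ]
```

Call:
step_arm:
  steps: [0,0,40,0,0,0,0,0,0,0]

```text
time_s: 15.32
tool_pos: [0.6217, -0.1021, 0.3385]
tool_rot: [179.8, -0.0, 174.2]
force: [0.5, 0.0, -4.3]
grip_width: 0.0119
grasp_force: 50.0
```

```bash
python3 tq.py 12
```

```text
15.925 mean [0.0013 0.0157 0.0065] sem [0.0133 0.0104 0.0063] F [-0.09 -0.16 -3.64]
tx [-0.037 -0.023 -0.081 -0.041  0.019 -0.014  0.063 -0.02  -0.018  0.045
  0.079  0.043]
e 5 [-0.2576 -0.2373 -0.135  -0.0495  0.0045  0.0349  0.051   0.0587  0.0622
  0.0631  0.0627  0.0619]
e 6 [0.1012 0.0929 0.0858 0.0811 0.0783 0.0769 0.0762 0.0757 0.0757 0.0758
 0.0759 0.0761]
e 7 [-0.0525 -0.0134 -0.0014  0.002   0.0025  0.0023  0.002   0.0015  0.0012
  0.001   0.0008  0.0006]
```

Call:
step_arm:
  steps: [0,0,-40,0,0,0,0,0,0,0]

```text
time_s: 16.18
tool_pos: [0.6154, -0.1517, 0.3391]
tool_rot: [-179.8, 0.0, 173.5]
force: [0.7, -0.7, -3.7]
grip_width: 0.0115
grasp_force: 50.0
```

```bash
python3 tq.py 12
```

```text
16.775 mean [ 0.0406 -0.008   0.0223] sem [0.0146 0.007  0.0088] F [ 0.29  0.03 -3.69]
tx [ 0.143  0.112  0.078  0.073  0.032  0.049  0.014 -0.015 -0.01   0.024
 -0.035  0.021]
e 5 [0.3681 0.354  0.2538 0.1689 0.1141 0.0834 0.067  0.059  0.0554 0.0545
 0.0544 0.0557]
e 6 [0.0361 0.0516 0.0608 0.0667 0.0702 0.0722 0.0731 0.0734 0.0735 0.0733
 0.073  0.0729]
e 7 [ 0.0526  0.0135  0.0016 -0.0017 -0.0023 -0.0021 -0.0017 -0.0013 -0.001
 -0.0008 -0.0006 -0.0005]
```

The joint effort is almost noiseless. T2 settles to the same e5 (about 0.06) after either jerk, so it is packed. I'll put it back and retest T1 this way.

Call:
step_arm:
  steps: [0,0,0,35,0,0,0,0,30,0,0,0,0,20,0,0,0,0,10,0,0,0,0,5,0,0,0,0,0,0,0.6,0,0,0,0,0.6,0,0,0,0,0.6,0,0,0,0,0.6,0,0,-20,0,0.6,0,0,-50,0,0.6,0,0,-50,0]

```text
time_s: 18.27
tool_pos: [0.6164, -0.1469, 0.3615]
tool_rot: [-180.0, 0.1, 173.8]
force: [0.5, 0.9, -0.3]
grip_width: 0.0513
grasp_force: 0.0
```

Call:
step_arm:
  steps: [0.6,0,0,0,-6.3,0.6,-9,45,0,0,0.6,0,45,0,0,0.6,0,45,0,0,0.6,0,45,0,0,0.6,0,45,0,0,0.6,0,41,0,0,0.6,0,0,0,0]

```text
time_s: 19.27
tool_pos: [0.6244, 0.1244, 0.3602]
tool_rot: [179.8, 0.1, -179.5]
force: [-0.5, -0.3, -0.3]
grip_width: 0.0525
grasp_force: 0.0
```

```bash
python3 go.py T1 .238
```

```text
T1 shift [ -0.9  -6.  122.2] then roll 0.5 t 19.275 z 0.3602 rot [ 1.798e+02  1.000e-01 -1.795e+02] q7 80.0 w 0.0525
```

Call:
step_arm:
  steps: [0.6,0,0,45,0,0.6,0,0,40,0,0.6,0,0,26,0,0.6,0,0,10,0,0.6,0,0,0,0,0,0,0,0,0,0,0,0,0,0,0,0,0,0,0,0,0,0,0,0,0,0,0,0,0]

```text
time_s: 20.52
tool_pos: [0.625, 0.1193, 0.2379]
tool_rot: [180.0, 0.0, -179.9]
force: [0.1, -0.3, 0.4]
grip_width: 0.012
grasp_force: 50.0
```

Call:
step_arm:
  steps: [0,0,0,-15,0,0,0,0,-25,0,0,0,0,-30,0,0,0,0,-30,0,0,0,0,0,0,0,0,0,0,0,0,0,0,0,0,0,0,40,0,0,0,0,0,0,0]

```text
time_s: 21.65
tool_pos: [0.6238, 0.164, 0.3361]
tool_rot: [179.8, -0.2, -179.5]
force: [-0.2, 0.4, -3.5]
grip_width: 0.012
grasp_force: 50.0
```

```bash
python3 tq.py 16
```

```text
22.45 mean [-0.0199  0.0202  0.0023] sem [0.009  0.0096 0.0067] F [ 0.06 -0.2  -3.57]
tx [-0.061 -0.034 -0.088 -0.037 -0.047 -0.047 -0.048  0.049  0.019 -0.022
 -0.039 -0.009  0.035 -0.009  0.021 -0.002]
e 5 [-0.2237 -0.0613 -0.1859 -0.1265 -0.0694 -0.0318 -0.0034  0.0123  0.0174
  0.0182  0.0173  0.0158  0.0142  0.0125  0.0111  0.01  ]
e 6 [0.0341 0.0827 0.0389 0.0499 0.0592 0.0637 0.0653 0.0634 0.0619 0.0606
 0.0597 0.059  0.0586 0.0585 0.0583 0.0582]
e 7 [-0.0483 -0.0113 -0.0004  0.002   0.0026  0.0023  0.0017  0.0012  0.0009
  0.0008  0.0005  0.0004  0.0003  0.0002  0.0001  0.0001]
```

Call:
step_arm:
  steps: [0,0,-40,0,0,0,0,0,0,0]

```text
time_s: 22.7
tool_pos: [0.6255, 0.1144, 0.338]
tool_rot: [-179.8, 0.0, 179.8]
force: [0.3, -1.1, -4.0]
grip_width: 0.0115
grasp_force: 50.0
```

```bash
python3 tq.py 16
```

```text
23.5 mean [ 0.0497  0.021  -0.0094] sem [0.0077 0.0049 0.0063] F [ 0.16  0.15 -3.93]
tx [ 0.018 -0.034  0.06   0.074  0.094  0.077  0.079  0.031  0.071  0.03
  0.037  0.048  0.055  0.083  0.028  0.046]
e 5 [0.3029 0.0947 0.2543 0.199  0.1422 0.1048 0.0754 0.061  0.0564 0.0553
 0.0563 0.0577 0.0593 0.0609 0.0621 0.0635]
e 6 [0.1099 0.0568 0.0933 0.0893 0.084  0.0812 0.0792 0.0784 0.0783 0.0783
 0.0784 0.0784 0.0783 0.0784 0.0784 0.0785]
e 7 [ 0.0476  0.0108  0.0007 -0.0016 -0.0022 -0.0021 -0.0017 -0.0014 -0.0011
 -0.0009 -0.0007 -0.0006 -0.0004 -0.0004 -0.0003 -0.0002]
```

T1 settles at e5 = 0.010 after +y and 0.064 after −y, and a knock shows in the trace just after each jerk. The packed tin shows neither, so T1 holds the loose ball. I'll take it to the tray gently.

Call:
step_arm:
  steps: [0,10,8,0,0,0,20,16,0,0,0,23,19,0,0,0,26,21,0,0,0,26,21,0,0,0,26,21,0,0,0,23,19,0,0,0,19,15,0,0,0,10,8,0,0,0,0,0,0,0,0,0,0,0,0]

```text
time_s: 24.88
tool_pos: [0.4424, 0.266, 0.3379]
tool_rot: [-180.0, 0.0, -180.0]
force: [0.1, 0.1, -3.1]
grip_width: 0.0116
grasp_force: 50.0
```

```bash
python3 go.py tray .2446; python3 -c "
from h import *
cam('wrist','w2.png')"
```

```text
tray shift [ 0.5  1.  93.3] then roll None t 24.875 z 0.3379 rot [-180.    0. -180.] q7 56.0 w 0.0116
```

View pics/w2.png

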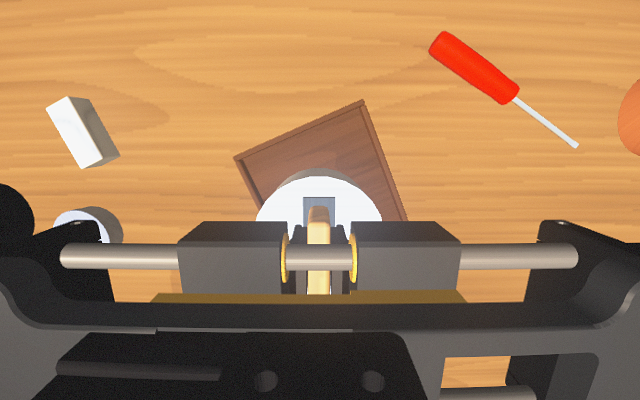

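The wrist view shows the tin at (318,215), above the tray whose corners are at (235,157) and (363,100), as expected. I'll lower it.

Call:
step_arm:
  steps: [0,0,0,25,0,0,0,0,30,0,0,0,0,20,0,0,0,0,10,0,0,0,0,5,0,0,0,0,2,0,0,0,0,0,0,0,0,0,0,0]

```text
time_s: 25.92
tool_pos: [0.4419, 0.267, 0.2464]
tool_rot: [180.0, 0.1, -179.9]
force: [0.2, 0.0, -4.9]
grip_width: 0.012
grasp_force: 50.0
```

```bash
python3 -c "
from h import *
o=env.get_obs();print(o['force'],o['tool_pos'])"
```

```text
[ 0.15799623  0.02309758 -4.85618225] [0.44189015 0.26699252 0.24639603]
```

Call:
step_arm:
  steps: [0,0,0,1.5,0,0,0,0,1,0,0,0,0,0,0,0,0,0,0,0]

```text
time_s: 26.42
tool_pos: [0.4418, 0.2669, 0.2438]
tool_rot: [180.0, 0.0, -179.9]
force: [-1.2, -0.6, 2.5]
grip_width: 0.0114
grasp_force: 50.0
```

The force has changed sign, so the tin is on the floor. I'll release and back away.

Call:
step_arm:
  steps: [0.6,0,0,0,0,0.6,0,0,0,0,0.6,0,0,0,0,0.6,0,0,0,0,0.6,0,0,-20,0,0.6,0,0,-50,0,0.6,0,0,-50,0,0.6,0,0,-50,0,0.6,0,0,0,0,0.6,0,0,0,0]

```text
time_s: 27.68
tool_pos: [0.4415, 0.2667, 0.4127]
tool_rot: [-180.0, -0.0, -179.9]
force: [0.1, 0.7, -0.6]
grip_width: 0.0523
grasp_force: 0.0
```

```bash
python3 -c "
from h import *
cam('side','s2.png'); print(env.get_obs()['tool_pos'])"
```

```text
[0.44134283 0.26660495 0.41192949]
```

View pics/s2.png

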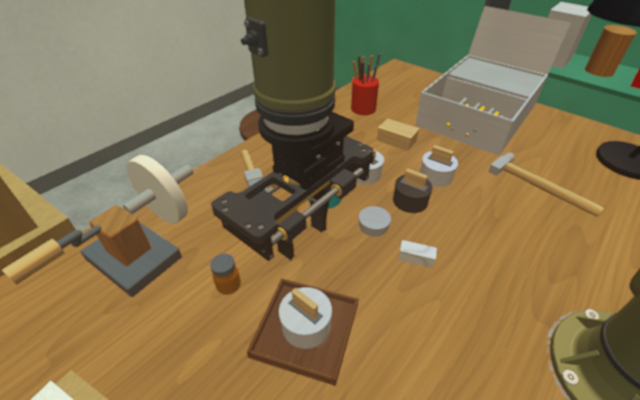

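The side view shows the tin upright in the middle of the tray at (305,317). The other things are where they were, T2 is back at about (368,165), and the gripper is clear.

```bash
python3 -c "
from cell import env
print(env.sign_off())"
```

```text
the job is handed in; nothing more can be done
None
```

The rattling tin, T1 (first at x 0.626, y 0.119), now stands upright in the tray; T2 was tested as packed and put back, T3 was never touched, and the job is handed in (no verdict was returned).

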